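# Turn the sweet dish to the open jar

## Task

First take the yellow tag off the handle of the sweet dish and hang it over the dark grey rail. Then lift the dish by its handle straight up off the cork mat, well clear (at least 60 mm above the table), and in the air turn it a quarter turn so that its blue pouring lip points to the open green jar's side, keeping it level with the red sweet in the middle of the dish all the while. Finish holding it there, still and level above the mat, and leave the jar and the other containers where they stand.

Things in the scene. Friction and masses are not known exactly. Their poses are not given: they have to be found in the camera images.
- mat: fixed cork mat, 130 x 130 x 4 mm, on the table; origin at the centre of its underside (table height). The dish starts centred on it (to 4 mm) with the dish's x axis along the mat's x axis (to 0.06 rad). The jar stands about 165 mm from the mat's centre on the mat's +y or -y side, the tin on the other side
- dish: loose shallow white round dish, 144 mm across, rim 22 mm high, 0.2 to 0.4 kg, with a rigid arched handle; origin at the centre of its underside, z up, blue pouring lip at +x. Inside: a flat spot 12 mm across, 6 mm above the underside, then a conical floor rising outwards at 0.12 rad to 60 mm radius, then the rim. Upright legs at y = +-67 mm carry the handle; it balances at the handle's middle
- dish_handle (a point): centre of the dish's handle bar: a straight pale wooden bar 12 mm wide (dish's x) x 12 mm high x 140 mm long, along the dish's y axis, 105 mm above the dish's underside (top face at 111 mm). Its sides, facing the dish's +x and -x, are the faces to pinch, from above. Free space under the bar down to the sweet: 65 mm
- dish_lip (a point): outer end of the blue pouring lip, 96 mm from the dish's centre along its +x, 24 mm above its underside
- ball_center (a point): centre of the red sweet, a loose hard ball 28 mm in diameter, 16 g, that rolls freely; it starts in the middle of the dish
- tag: loose rigid yellow stock tag, 32 to 52 g: an upside-down U astride the middle (to 8 mm) of the dish's handle at the start. Origin at the middle of the underside of its flat top, the face that rests on a bar; z up; its channel runs along its y. Gap between the legs 22 mm (x), 31 mm deep, then they flare to 34 mm (inside) at the feet, 43 mm below the origin; 40 mm long. A fin to pinch stands on top
- tag_fin (a point): grip point on the tag's fin, 22 mm above the tag's origin. The fin is 10 mm thick (tag's x, the faces to pinch), 30 mm long (tag's y), from 4 to 34 mm above the tag's origin
- rail: fixed dark grey metal rail on two posts; origin on the table under its middle, its bar along its own y axis
- rail_mid (a point): middle of the rail's bar, on the bar's centre line: a round bar 12 mm in diameter, about 160 mm long between the posts, along this point's y axis, its centre line 150 mm above the table
- jar: the open-topped green glass jar (like a tumbler), 68 mm across, 70 mm high, empty; origin at the centre of its underside
- tin: closed pale grey tin with a red band, 68 mm across, 70 mm high; origin at the centre of its underside; leave it alone
- spice: small spice jar with a black cap, 44 mm across, 95 mm high, beyond the work; origin at the centre of its underside; leave it alone
- sauce: amber sauce bottle with a red cap, 48 mm across, 110 mm high, beyond the work; origin at the centre of its underside; leave it alone
Things that resemble listed ones, but are neither listed nor needed, are in the scene too. What is shaped like the tag but purple or turquoise is not meant. Of the things shaped like the mat, the cork one is meant.

How it is judged:
On the way:
1. the yellow tag hangs astride the rail's bar, let go (contact force between tag and rail above 0.05 N and x of tag in the frame of rail_mid between -0.012 and 0.012 m and y of tag in the frame of rail_mid between -0.07 and 0.07 m and z of tag in the frame of rail_mid between 0 and 0.012 m and angle between tag's own z axis and vertical below 0.35 rad and contact force between tag and the arm below 0.05 N and contact force between tag and the fingers below 0.05 N), for 0.2 s.
At the end, for the whole second after the job is handed in: Tag astride the rail, untouched. Dish held, touching nothing else, 54 mm or more above the table, within 60 mm of the mat's centre, level to 0.1 rad, still, lip along the mat's y to 0.2 rad on the jar's side; sweet within 18 mm of its centre; containers upright, within 30 mm of start (all of step 1 and linear speed of each of tag, dish below 0.03 m/s and contact force between the fingers and dish above 1 N and height (world z) of dish above 0.054 m and angle between dish's own z axis and vertical below 0.1 rad and horizontal distance between dish and mat below 0.06 m and angle between the x axis of dish and the y axis of mat, either way round below 0.2 rad and x of jar in the frame of dish above 0.05 m and horizontal distance between ball_center and dish below 0.018 m and z of ball_center in the frame of dish between 0.01 and 0.03 m and angular speed of dish below 0.2 rad/s and contact force between dish and mat below 0.05 N and contact force between dish and jar below 0.05 N and contact force between dish and tin below 0.05 N and contact force between dish and rail below 0.05 N and contact force between dish and tag below 0.05 N and distance of each of jar, tin, spice, sauce from where it was at the start of the episode below 0.03 m and angle between each of jar, tin, spice, sauce's own z axis and vertical below 0.2 rad); the arm keeps its last pose, push and grip.
It fails at once if the dish is tipped by more than 0.35 rad (angle between dish's own z axis and vertical above 0.35 rad).
It fails at once if the sweet rolls more than 40 mm from the middle of the dish (distance between ball_center and dish above 0.046 m).
It fails at once if the dish is turned while it still stands on the mat (height (world z) of dish below 0.008 m and angle between the x axis of dish and the x axis of mat, either way round above 0.5 rad).
It fails at once if a bystander is moved by more than 50 mm (distance of any of jar, tin, spice, sauce from where it was at the start of the episode above 0.05 m).
It also fails if it takes over 64 s, if anything falls off the work surface, if the arm or the gripper's body presses on something with over 40 N, if the wrist force passes 120 N, or if a joint passes its speed limit or range.

## Robot

A 6-joint arm with a two-finger parallel gripper is mounted at the origin on the work surface. World frame = base frame: x ahead of the robot, y to its left, z up, the work surface at z = 0. Lengths are in m, angles in rad, forces in N, time in s.
With the tool pointing down it reaches from about 0.4 to 0.825 m from the base axis. Payload 7 kg.
Tool frame: the origin (TCP) lies at the very end of the fingers, on their centre line; the grasp point (between the pads) lies 19 mm behind it; z points along the fingers, y is the line along which they close (so a half turn about z gives the same grasp; the last joint's range is limited). The gripper opens to 85 mm and grips with 20 to 120 N. Pads are 22 mm wide; open, the fingers measure 114 mm over their backs; the gripper's body (76 mm by 85 mm) begins 54 mm behind the grasp point. The pads swing forward as they close: fully open they stand 13 mm farther back than shut.
Start: joints at [-1.046, 0.359, 0.012, 0, -1.224, -0.288], TCP at [0.158, -0.656, 0.231] pointing down, gripper open.
Joint ranges: [-3.07, 3.07], [-1.43, 2.12], [-1.02, 1.25], [-3.03, 1.67], [-3.05, -0], [-3.03, 3.03]. Speed limits (rad/s): [2.39, 2.39, 3.01, 3.14, 3.14, 3.14].

## Interface

Orientations are given as a rotation vector (axis times angle).
In Python, from plant import manip gives the robot as it stands.
- The arm moves only by the tool carry_out, never from a script. Its arguments are lists of equal length, an entry for each row: "delta_pos": the shift along the tool's x, y, z in mm, a list of three; "turn": the turn about the tool's z in degrees; "claw": the finger opening in mm, from 0 to 85.4. In form: {"delta_pos": [[tx, ty, tz], ...], "turn": [turn, ...], "claw": [claw, ...]}. A call has 1 to 8 rows; each row is the pose to reach, as a shift and turn from the pose commanded when the call began, along the tool's axes at that moment; what a row does not reach only later rows make up. A row lasts 1/10 s, in which the tool goes at most 50 mm and 8.59 degrees, less where a joint would pass 70% of its speed; a pose out of reach is approached as far as the arm can. A call with a gripper value outside its range is refused whole. The fingers move at their own pace and stop on an object; "squeeze" is the grip in N (left out, the last holds). Time passes only in rows, so rows that repeat a pose let the fingers close. It gives the time, the measured TCP pose, the force, the opening and the grip force at its end, in the units of the state.
- manip.state(): the state, without advancing time (a new reading comes with each control period).
- manip.camera(name): name is "scene" or "top" or "wrist"; returns a dict with "img" (480x640x3 uint8, blue, green, red), "camera_matrix" (3x3 intrinsics, pixels), "rvec" (rotation vector, rad) and "tvec" (3), from world to camera coordinates, as OpenCV has them; the wrist camera has in their place "mount" (4x4, takes a point from camera to tool coordinates, whose origin is the TCP and whose axes are the flange's). Camera axes: x right, y down, z forward; pixel columns grow to the right and rows downward; lengths in m; the calibration is good to about 2 mm. A picture is of the moment at which its call begins: read the wrist's pose just before it. There is no depth.
- manip.finish_job(): hands the job in; it is judged then, once.
Trained networks look in a picture, given as the dict that the camera call returned (one of the last four; its "shot" number tells which), for a name from the list of things; names that differ only in an ending like _2 or _b are one class to them, and where a whole thing is asked for, a point or a joint stands for the part that bears it (a point fixed in the world has none). Each returns a list of dicts, best first, with "conf" (0 to 1); they miss things now and then, are a little off and sometimes report something else, mostly with a low value. They report only what shows in the picture. A call takes as long as a camera call. They do not tell look-alikes from the thing itself.
- manip.look_for(picture, query): "location" ([row, column] in pixels, amid what is visible of it).
- manip.tip_of(picture, query): "location" ([row, column] in pixels: a listed point, or the origin of a listed thing).
The state is a dict: "time": time; "qpos": joint angles; "qd": joint speeds; "joint_torque": joint torques, N m; "tcp_pos": TCP position; "ee_rot": TCP orientation; "force": force on the tool from outside, world axes, zero at the start; "wrist_torque": the same for the moment, N m; "width": opening from 0.0 (shut) to 1.0 (fully open); "finger_force": force on a finger pad.
Only numpy, scipy, OpenCV 4.12 (cv2) and the standard library are available. Lean on these libraries where they do the work, as an engineer would, in place of code of your own. Each camera call takes 0.05 s, during which the arm holds its last target. There are 200 camera calls.

## Working session

There is one attempt and no reset: what is moved stays moved. The work goes in short steps, Python scripts to look and compute and a tool call to move; the robot and the scene stay as the last step left them, time stands still between calls to the robot, and variables do not carry over. Pictures are saved under pics/ and viewed, at most 10 in all, crops included, and the job is handed in when it is done.

Besides the shell and the picture viewer there is one more tool, called after ">>>" as a command line: name --pt "numbers of a row" for each row, then --argument value for the rest. carry_out: Moves the arm, as the interface text tells. Its arguments: {"type":"object","properties":{"delta_pos":{"type":"array"},"turn":{"type":"array"},"claw":{"type":"array"},"squeeze":{"type":"number"}},"required":["delta_pos","turn","claw"]}

```bash
mkdir -p pics; cat > h.py <<'E'
import numpy as np, cv2
from plant import manip
def P(c):
    R=cv2.Rodrigues(np.array(c["rvec"],float))[0]; return np.array(c["camera_matrix"]),R,np.array(c["tvec"],float).ravel()
def ray(c,rc):
    K,R,t=P(c); d=R.T@np.linalg.inv(K)@np.array([rc[1],rc[0],1.]); return -R.T@t,d
def atz(c,rc,z):
    o,d=ray(c,rc); return o+d*(z-o[2])/d[2]
def tri(c1,p1,c2,p2):
    o1,d1=ray(c1,p1);o2,d2=ray(c2,p2)
    s=np.linalg.lstsq(np.c_[d1,-d2],o2-o1,rcond=None)[0]
    a=o1+d1*s[0];b=o2+d2*s[1]; return (a+b)/2,np.linalg.norm(a-b)
def proj(c,X):
    K,R,t=P(c); p=K@(R@np.array(X)+t); return p[[1,0]]/p[2]
E
python3 - <<'E'
from h import *
np.set_printoptions(precision=3,suppress=True)
s=manip.state();print(s["time"],s["tcp_pos"],s["ee_rot"])
a=manip.camera("scene");b=manip.camera("top")
cv2.imwrite("pics/s.png",a["img"]);cv2.imwrite("pics/t.png",b["img"])
for n in ["mat","dish","dish_handle","dish_lip","ball_center","tag","tag_fin","rail","rail_mid","jar","tin","spice","sauce"]:
    for c,l in((a,"s"),(b,"t")):
        print(n,l,[(np.round(r["location"]).tolist(),round(r["conf"],2)) for r in manip.tip_of(c,n)[:4]])
E
```

```text
0.0 [ 0.158 -0.656  0.23 ] [ 0.371 -3.119 -0.003]
mat s [([321.0, 192.0], 0.59)]
mat t [([334.0, 338.0], 0.83), ([239.0, 288.0], 0.73), ([149.0, 344.0], 0.19)]
dish s [([319.0, 340.0], 0.75)]
dish t [([243.0, 294.0], 0.93)]
dish_handle s [([272.0, 349.0], 0.87), ([319.0, 195.0], 0.38)]
dish_handle t [([234.0, 289.0], 0.65), ([251.0, 364.0], 0.42), ([153.0, 253.0], 0.41)]
dish_lip s [([326.0, 289.0], 0.89)]
dish_lip t [([202.0, 301.0], 0.64)]
ball_center s [([316.0, 339.0], 0.66), ([274.0, 346.0], 0.5)]
ball_center t []
tag s [([262.0, 342.0], 0.72), ([312.0, 246.0], 0.63), ([295.0, 432.0], 0.58)]
tag t [([174.0, 315.0], 0.73), ([311.0, 266.0], 0.64), ([239.0, 289.0], 0.57)]
tag_fin s [([287.0, 434.0], 0.79), ([302.0, 243.0], 0.66), ([258.0, 341.0], 0.56), ([320.0, 338.0], 0.18)]
tag_fin t [([307.0, 263.0], 0.78), ([237.0, 290.0], 0.68), ([175.0, 315.0], 0.65), ([150.0, 345.0], 0.49)]
rail s [([221.0, 267.0], 0.7)]
rail t [([256.0, 460.0], 0.64)]
rail_mid s [([156.0, 263.0], 0.83), ([265.0, 341.0], 0.15)]
rail_mid t [([248.0, 475.0], 0.71)]
jar s [([392.0, 389.0], 0.59)]
jar t [([239.0, 217.0], 0.77)]
tin s [([272.0, 310.0], 0.57)]
tin t []
spice s [([322.0, 194.0], 0.81)]
spice t [([149.0, 347.0], 0.62), ([249.0, 475.0], 0.23)]
sauce s [([402.0, 249.0], 0.85)]
sauce t [([154.0, 254.0], 0.86)]
```

View pics/s.png

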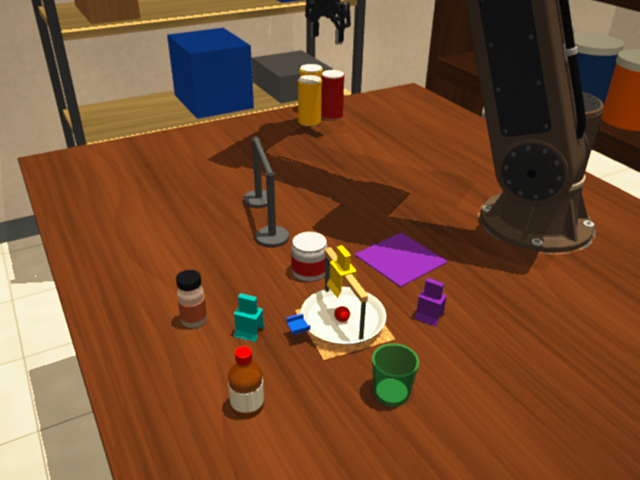

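View pics/t.png

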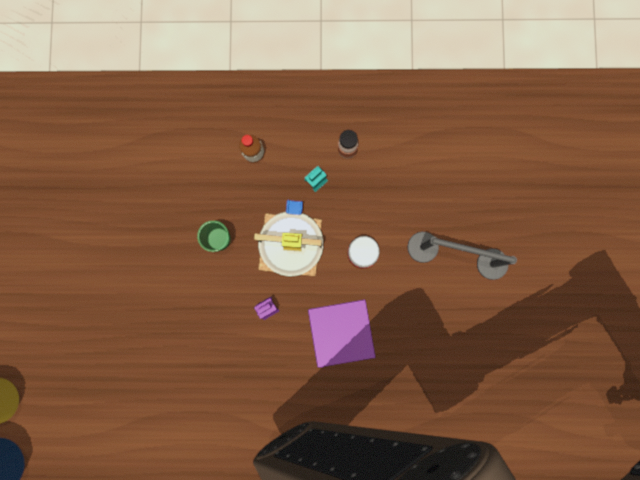

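```bash
python3 - <<'E'
from h import *
np.set_printoptions(precision=3,suppress=True)
a=manip.camera("scene");b=manip.camera("top")
T=lambda n,s,t:print(n,*tri(a,s,b,t))
T("tag",(262,342),(239,289));T("fin",(258,341),(237,290));T("lip",(326,289),(202,301));T("rail",(156,263),(248,475));T("dish",(319,340),(243,294));T("handle",(272,349),(234,289))
print("dishz",atz(b,(243,294),.004),"railtop",atz(b,(248,475),.15),"rails",atz(a,(156,263),.15),"lip",atz(b,(202,301),.028),"jar",atz(b,(239,217),0),"fin",atz(b,(237,290),.137))
im=cv2.resize(b["img"][130:350,200:500],None,fx=2.6,fy=2.6,interpolation=cv2.INTER_CUBIC);cv2.imwrite("pics/tc.png",im)
E
```

```text
tag [0.542 0.085 0.127] 0.0037798327835382667
fin [0.544 0.083 0.135] 0.0014257131813960764
lip [0.634 0.068 0.017] 0.0035393156812670895
rail [ 0.517 -0.287  0.148] 0.0063252942058509174
dish [0.543 0.084 0.007] 0.0006957267366052886
handle [0.545 0.092 0.114] 0.01751578662836295
dishz [0.544 0.084 0.004] railtop [ 0.52  -0.289  0.15 ] rails [ 0.517 -0.281  0.15 ] lip [0.634 0.067 0.028] jar [0.553 0.26  0.   ] fin [0.544 0.083 0.137]
```

View pics/tc.png

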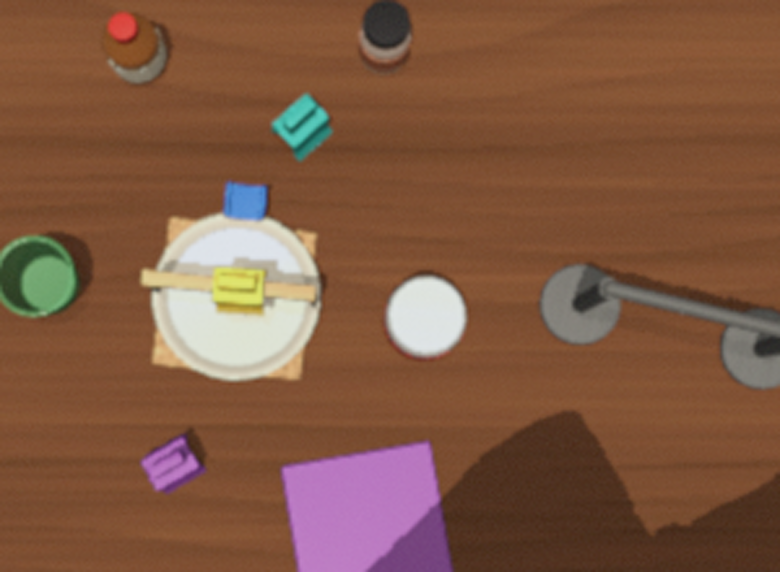

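The yellow tag is on the handle at top-view pixel (237,290). The look-alikes are turquoise at (175,315) and purple at (307,263). The crop confirms the yellow one sits on the dish handle. The dish lip points to world +x, the jar is on the +y side at (237,215), and the rail runs from about (241,433) to (262,515).

```bash
cat >> h.py <<'E'
def tool(): 
    s=manip.state(); return cv2.Rodrigues(np.array(s["ee_rot"],float))[0],np.array(s["tcp_pos"],float),s
def goal(xyz,yaw_y):
    "shift (mm) in tool axes and turn (deg) to put tool y at world yaw"
    R,p,s=tool(); d=R.T@(np.array(xyz)-p)*1000
    cur=np.degrees(np.arctan2(R[1,1],R[0,1])); t=-(yaw_y-cur)
    print("shift",np.round(d,1),"turn",round((t+180)%360-180,1),"cur",round(cur,1),"q",np.round(s["qpos"],2),"tcp",np.round(p,4),"w",round(s["width"],3),"t",s["time"])
E
python3 - <<'E'
from h import *
np.set_printoptions(precision=3,suppress=True)
b=manip.camera("top")
f=lambda x,y:(130+y/2.6,200+x/2.6)
def ln(n,p,q,z):
    A=atz(b,p,z);B=atz(b,q,z);print(n,A,B,np.linalg.norm(A-B),np.degrees(np.arctan2(*(B-A)[[1,0]])))
ln("bar",f(145,278),f(314,292),.115)
ln("rail",f(608,289),(261,514),.156)
ln("fin",f(220,281),f(258,284),.149)
ln("tagtop",f(216,269),f(265,271),.119)
A=atz(b,(243,294),.004);L=atz(b,(202,301),.028);print("lipdir",np.degrees(np.arctan2(*(L-A)[[1,0]])))
goal((.544,.083,.23),172)
E
```

```text
bar [0.546 0.156 0.115] [0.535 0.021 0.115] 0.13571107270518046 -94.79330951859835
rail [ 0.533 -0.206  0.156] [ 0.493 -0.364  0.156] 0.16284546056902485 -104.11027169822108
fin [0.54  0.093 0.149] [0.538 0.064 0.149] 0.029626126752889993 -94.57407635427619
tagtop [0.553 0.099 0.119] [0.551 0.06  0.119] 0.039130257805296026 -92.39967065619632
lipdir -10.522077845573268
shift [-548.3  628.1    1.3] turn -68.4 cur 103.6 q [-1.05  0.36  0.01  0.   -1.22 -0.29] tcp [ 0.158 -0.656  0.231] w 0.997 t 1.55
```

>>> carry_out --pt "-545 627 0" --pt "-545 627 0" --pt "-545 627 0" --pt "-545 627 0" --pt "-545 627 0" --pt "-545 627 0" --pt "-545 627 0" --pt "-545 627 0" --turn '[-72,-72,-72,-72,-72,-72,-72,-72]' --claw '[60,60,60,60,60,60,60,60]' --squeeze 40

```text
time: 2.35
tcp_pos: [0.3431, -0.2994, 0.2317]
ee_rot: [-2.074, 2.359, -0.002]
force: [1.8, -0.2, -0.4]
width: 0.702
finger_force: 0.0
```

```bash
python3 -c "
from h import *
goal((.541,.081,.23),175.2)"
```

```text
shift [-402.5 -147.7    1.8] turn -2.5 cur 172.7 q [-0.28 -0.01 -0.45  0.   -1.13  0.15] tcp [ 0.3431 -0.2994  0.2317] w 0.702 t 2.35
```

>>> carry_out --pt "-402 -145 0" --pt "-402 -145 0" --pt "-402 -145 0" --pt "-402 -145 0" --pt "-402 -145 0" --pt "-402 -145 0" --pt "-402 -145 0" --pt "-402 -145 0" --turn '[0,0,0,0,0,0,0,0]' --claw '[60,60,60,60,60,60,60,60]'

```text
time: 3.15
tcp_pos: [0.528, 0.0559, 0.2318]
ee_rot: [-2.068, 2.364, -0.001]
force: [1.0, -1.1, 0.1]
width: 0.703
finger_force: 0.0
```

>>> carry_out --pt "-20 -8 0" --pt "-20 -8 0" --pt "-20 -8 0" --turn '[0,0,0]' --claw '[60,60,60]'

```text
time: 3.45
tcp_pos: [0.5377, 0.0725, 0.2309]
ee_rot: [2.068, -2.364, -0.0]
force: [0.2, -0.7, -0.8]
width: 0.704
finger_force: 0.0
```

```bash
cat >> h.py <<'E'
def wrist():
    R,p,s=tool(); c=manip.camera("wrist"); M=np.array(c["mount"])
    Rwc=R@M[:3,:3]; o=R@M[:3,3]+p
    c["rvec"]=cv2.Rodrigues(Rwc.T)[0]; c["tvec"]=-Rwc.T@o; return c
E
python3 - <<'E'
from h import *
np.set_printoptions(precision=3,suppress=True)
goal((.541,.081,.23),175.2)
w=wrist(); cv2.imwrite("pics/w1.png",w["img"])
for n,z in(("tag_fin",.137),("tag",.115),("dish_handle",.109),("dish_lip",.028)):
    for r in manip.tip_of(w,n)[:3]: print(n,np.round(r["location"]),round(r["conf"],2),atz(w,r["location"],z))
E
```

```text
shift [-8.9 -2.2  0.9] turn -2.8 cur 172.4 q [ 0.5   0.14 -0.28 -0.   -1.15 -0.63] tcp [0.538 0.072 0.231] w 0.704 t 3.45
tag_fin [278. 497.] 0.92 [0.429 0.111 0.137]
tag_fin [193. 110.] 0.9 [0.651 0.028 0.137]
tag_fin [257. 314.] 0.78 [0.539 0.082 0.137]
tag [246. 314.] 0.84 [0.539 0.083 0.115]
tag [189. 126.] 0.78 [0.652 0.029 0.115]
tag [267. 489.] 0.61 [0.424 0.113 0.115]
dish_lip [230. 203.] 0.78 [0.637 0.083 0.028]
```

View pics/w1.png

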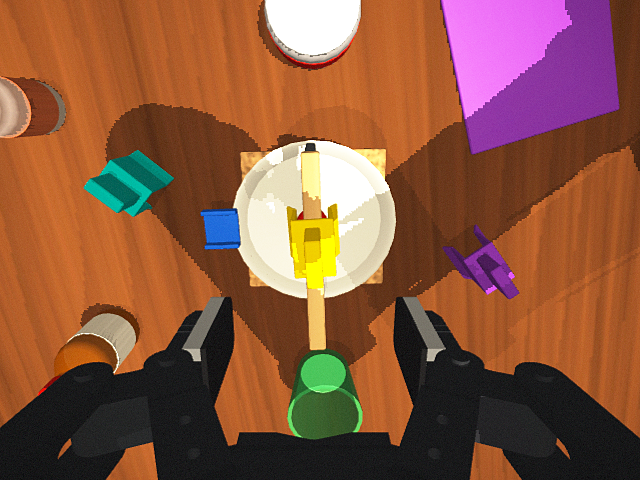

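The wrist view shows the yellow fin at (257,314) between the open fingers, with the bar running nearly vertical in the image. I'll settle the arm first, then correct.

>>> carry_out --pt "0 0 0" --pt "0 0 0" --pt "0 0 30" --turn '[-2.5,-2.5,-2.5]' --claw '[60,60,60]'

```text
time: 4.0
tcp_pos: [0.5404, 0.0727, 0.2049]
ee_rot: [-2.113, 2.315, -0.005]
force: [0.2, 0.6, -0.5]
width: 0.705
finger_force: 0.0
```

>>> carry_out --pt "0 0 0" --pt "0 0 0" --pt "0 0 0" --turn '[0,0,0]' --claw '[50,50,50]'

```text
time: 4.3
tcp_pos: [0.5386, 0.0724, 0.2025]
ee_rot: [-2.118, 2.319, -0.001]
force: [0.1, 0.1, 0.2]
width: 0.583
finger_force: 0.0
```

```bash
python3 - <<'E'
from h import *
np.set_printoptions(precision=3,suppress=True)
w=wrist()
for n,z in(("tag_fin",.137),("tag",.115)):
    for r in manip.tip_of(w,n)[:3]: print(n,np.round(r["location"]),round(r["conf"],2),atz(w,r["location"],z))
m=cv2.inRange(w["img"],(0,120,150),(90,255,255)); 
# bar direction: light wood
A=atz(w,(152,311),.115);B=atz(w,(345,317),.115)
goal((.5395,.082,.127),175)
E
```

```text
tag_fin [274. 316.] 0.93 [0.539 0.082 0.137]
tag_fin [302. 510.] 0.88 [0.433 0.109 0.137]
tag_fin [195.  94.] 0.74 [0.648 0.028 0.137]
tag [289. 499.] 0.96 [0.429 0.111 0.115]
tag [264. 316.] 0.93 [0.539 0.085 0.115]
tag [188. 113.] 0.81 [0.649 0.029 0.115]
shift [-9.5 -0.1 75.3] turn -0.2 cur 174.8 q [ 0.49  0.16 -0.32  0.   -1.08 -0.59] tcp [0.538 0.073 0.202] w 0.583 t 4.45
```

>>> carry_out --pt "-10 0 30" --pt "-10 0 60" --pt "-10 0 75" --pt "-10 0 75" --pt "-10 0 75" --pt "-10 0 75" --pt "-10 0 75" --pt "-10 0 75" --turn '[0,0,0,0,0,0,0,0]' --claw '[50,50,50,50,0,0,0,0]'

```text
time: 5.25
tcp_pos: [0.5397, 0.0826, 0.1277]
ee_rot: [-2.118, 2.318, -0.001]
force: [-1.7, -0.5, 6.4]
width: 0.111
finger_force: 41.2
```

>>> carry_out --pt "0 0 0" --pt "0 0 0" --pt "0 0 0" --turn '[0,0,0]' --claw '[0,0,0]'

```text
time: 5.55
tcp_pos: [0.5397, 0.0827, 0.1277]
ee_rot: [-2.118, 2.318, -0.001]
force: [-0.6, -0.4, 6.3]
width: 0.107
finger_force: 41.3
```

>>> carry_out --pt "0 0 -20" --pt "0 0 -50" --pt "0 0 -80" --pt "0 0 -110" --pt "0 0 -110" --pt "0 0 -110" --pt "0 0 -110" --turn '[0,0,0,0,0,0,0]' --claw '[0,0,0,0,0,0,0]'

```text
time: 6.25
tcp_pos: [0.5383, 0.0822, 0.2355]
ee_rot: [2.118, -2.319, -0.001]
force: [-0.3, -0.3, -0.6]
width: 0.105
finger_force: 40.5
```

```bash
python3 - <<'E'
from h import *
np.set_printoptions(precision=3,suppress=True)
goal((.513,-.285,.237),166)
w=wrist();b=manip.camera("top");cv2.imwrite("pics/w2.png",w["img"])
for n,z in(("tag_fin",.25),("dish",.004),("dish_handle",.109),("dish_lip",.028),("ball_center",.024)):
    for r in manip.tip_of(w,n)[:2]: print(n,np.round(r["location"]),round(r["conf"],2),atz(w,r["location"],z))
E
```

```text
shift [368.   -8.1  -1.4] turn 8.8 cur 174.8 q [ 0.51  0.14 -0.27 -0.   -1.16 -0.6 ] tcp [0.538 0.082 0.235] w 0.105 t 6.25
tag_fin [172. 111.] 0.88 [0.596 0.02  0.25 ]
tag_fin [326. 316.] 0.71 [0.538 0.079 0.25 ]
dish [308. 111.] 0.7 [0.751 0.177 0.004]
dish [214. 202.] 0.65 [0.644 0.089 0.004]
dish_handle [242. 307.] 0.61 [0.544 0.092 0.109]
dish_lip [215. 198.] 0.9 [0.64  0.084 0.028]
```

View pics/w2.png

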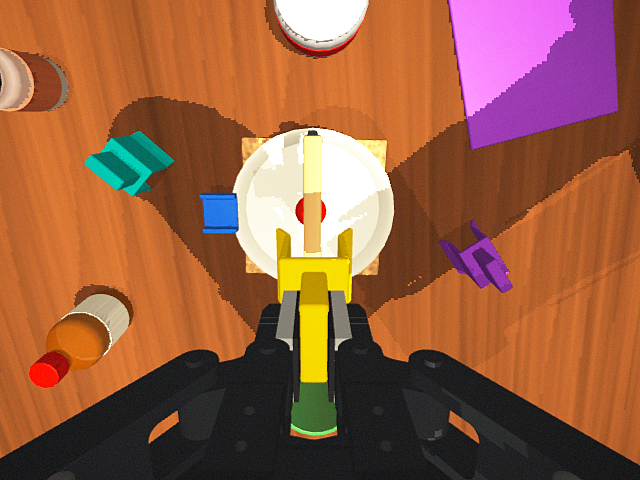

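The tag is held square, with its fin at (326,316). The dish is undisturbed and the sweet is centred at (212,311).

>>> carry_out --pt "45 0 -8" --pt "90 -2 -8" --pt "140 -4 -8" --pt "190 -6 -8" --pt "240 -8 -8" --pt "290 -8 -8" --pt "330 -8 -8" --pt "368 -8 -8" --turn '[1,2,4,6,8,9,9,9]' --claw '[0,0,0,0,0,0,0,0]'

```text
time: 7.4
tcp_pos: [0.5131, -0.287, 0.2441]
ee_rot: [1.929, -2.479, -0.0]
force: [0.0, 0.6, -1.1]
width: 0.108
finger_force: 40.4
```

>>> carry_out --pt "0 0 0" --pt "0 0 0" --pt "0 0 0" --pt "0 0 0" --turn '[0,0,0,0]' --claw '[0,0,0,0]'

```text
time: 7.8
tcp_pos: [0.5139, -0.2839, 0.2444]
ee_rot: [-1.932, 2.477, -0.0]
force: [0.8, 0.1, -0.4]
width: 0.111
finger_force: 40.4
```

```bash
python3 - <<'E'
from h import *
np.set_printoptions(precision=3,suppress=True)
goal((.513,-.285,.245),166)
w=wrist();cv2.imwrite("pics/w3.png",w["img"])
for n,z in(("tag",.233),("rail_mid",.15),("rail",0)):
    for r in manip.tip_of(w,n)[:2]: print(n,np.round(r["location"]),round(r["conf"],2),atz(w,r["location"],z))
for X in [(.533,-.206,.15),(.493,-.364,.15),(.513,-.285,.15)]: print(proj(w,X))
E
```

```text
shift [ 1.3  0.6 -0.6] turn -0.1 cur 165.9 q [-0.17  0.21 -0.17 -0.   -1.2  -0.07] tcp [ 0.514 -0.284  0.244] w 0.111 t 7.8
tag [302. 312.] 0.61 [ 0.515 -0.284  0.233]
rail_mid [241. 312.] 0.8 [ 0.515 -0.284  0.15 ]
[356.714 314.858]
[ 95.921 315.592]
[238.673 315.19 ]
```

View pics/w3.png

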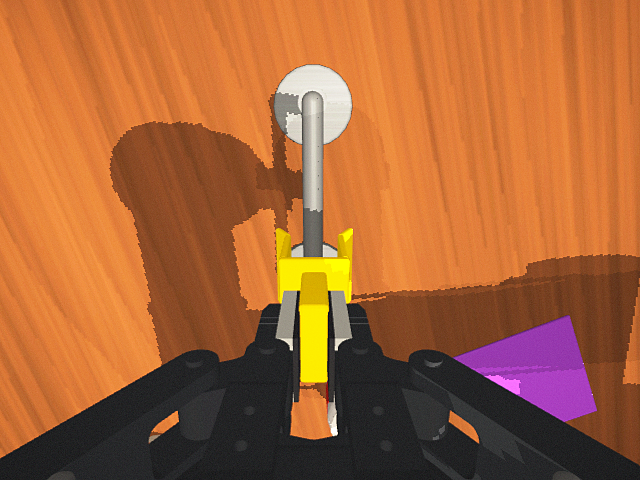

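The rail bar (column 312) runs straight under the tag's channel (columns 278–354), aligned with it. Now lowering.

>>> carry_out --pt "0 1 20" --pt "0 1 40" --pt "0 1 60" --pt "0 1 72" --pt "0 1 75" --pt "0 1 75" --pt "0 1 75" --pt "0 1 75" --turn '[0,0,0,0,0,0,0,0]' --claw '[0,0,0,0,0,0,0,0]'

```text
time: 8.8
tcp_pos: [0.5132, -0.2847, 0.17]
ee_rot: [-1.93, 2.478, -0.002]
force: [0.4, 0.2, -0.3]
width: 0.111
finger_force: 40.4
```

>>> carry_out --pt "0 0 0" --pt "0 0 0" --pt "0 0 0" --pt "0 0 0" --pt "0 0 0" --pt "0 0 -30" --pt "0 0 -60" --pt "0 0 -75" --turn '[0,0,0,0,0,0,0,0]' --claw '[20,30,40,40,40,40,40,40]'

```text
time: 9.6
tcp_pos: [0.5136, -0.2851, 0.2471]
ee_rot: [-1.93, 2.477, -0.005]
force: [-0.3, -1.0, 0.1]
width: 0.468
finger_force: 0.0
```

>>> carry_out --pt "0 0 0" --pt "0 0 0" --pt "0 0 0" --turn '[0,0,0]' --claw '[50,50,50]'

```text
time: 9.9
tcp_pos: [0.5121, -0.2844, 0.2432]
ee_rot: [1.93, -2.478, -0.002]
force: [0.0, -0.1, -0.3]
width: 0.583
finger_force: 0.0
```

```bash
python3 - <<'E'
from h import *
np.set_printoptions(precision=3,suppress=True)
a=manip.camera("scene");b=manip.camera("top")
cv2.imwrite("pics/s2.png",np.hstack([cv2.resize(a["img"][120:370,180:440],(390,375)),cv2.resize(b["img"][190:310,220:340],(375,375))]))
# dish at z: handle
for n,z in(("dish_handle",.109),("dish",.004),("dish_lip",.028),("ball_center",.024),("tag",.156),("mat",.004)):
    for c in(a,b):
        for r in manip.tip_of(c,n)[:3]: print(n,np.round(r["location"]),round(r["conf"],2),atz(c,r["location"],z))
goal((.543,.087,.236),175)
E
```

```text
dish_handle [273. 346.] 0.97 [0.54  0.091 0.109]
dish_handle [237. 289.] 0.63 [0.547 0.088 0.109]
dish_handle [251. 458.] 0.6 [ 0.516 -0.263  0.109]
dish_handle [152. 251.] 0.28 [0.729 0.169 0.109]
dish [321. 336.] 0.82 [0.551 0.083 0.004]
dish [242. 292.] 0.81 [0.547 0.089 0.004]
dish_lip [325. 293.] 0.76 [0.632 0.081 0.028]
dish_lip [321. 337.] 0.15 [0.562 0.106 0.028]
dish_lip [200. 300.] 0.84 [0.638 0.07  0.028]
ball_center [313. 342.] 0.74 [0.543 0.089 0.024]
ball_center [242. 289.] 0.49 [0.545 0.094 0.024]
tag [294. 431.] 0.77 [0.492 0.244 0.156]
tag [148. 261.] 0.65 [ 0.509 -0.305  0.156]
tag [250. 472.] 0.81 [ 0.514 -0.281  0.156]
tag [176. 315.] 0.75 [0.665 0.032 0.156]
tag [252. 364.] 0.48 [ 0.512 -0.065  0.156]
mat [334. 336.] 0.72 [ 0.341 -0.011  0.004]
mat [199. 297.] 0.26 [0.645 0.078 0.004]
shift [-367.7   61.6    8.3] turn -9.2 cur 165.8 q [-0.17  0.21 -0.17 -0.   -1.2  -0.07] tcp [ 0.513 -0.285  0.244] w 0.583 t 10.6
```

View pics/s2.png

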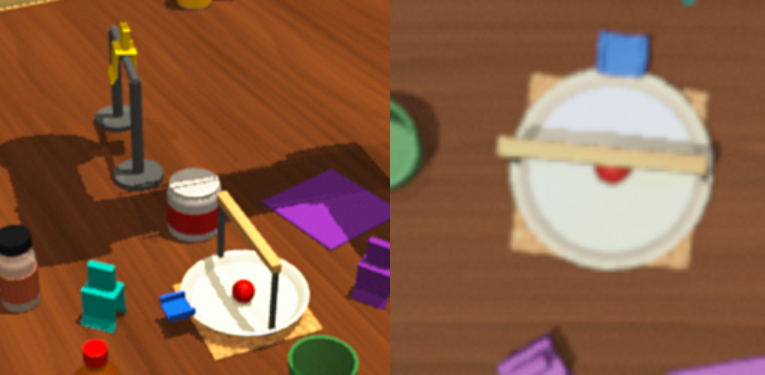

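The tag hangs astride the rail (left crop, about (122,50)). The dish handle is free, from (498,147) to (708,163) in the right crop, with the sweet centred and the jar to the left (+y).

>>> carry_out --pt "-45 8 0" --pt "-90 16 0" --pt "-140 24 0" --pt "-190 32 0" --pt "-240 42 0" --pt "-290 50 0" --pt "-335 57 0" --pt "-368 62 0" --turn '[-1,-2,-4,-6,-8,-9,-9,-9]' --claw '[50,50,50,50,50,50,50,50]'

```text
time: 11.4
tcp_pos: [0.5427, 0.0902, 0.2446]
ee_rot: [-2.12, 2.317, -0.0]
force: [1.5, -0.5, 0.2]
width: 0.582
finger_force: 0.0
```

>>> carry_out --pt "0 0 0" --pt "0 0 0" --pt "0 0 0" --pt "0 0 0" --turn '[0,0,0,0]' --claw '[50,50,50,50]'

```text
time: 11.8
tcp_pos: [0.5426, 0.0864, 0.2444]
ee_rot: [-2.117, 2.321, -0.0]
force: [-0.8, 0.5, 1.4]
width: 0.581
finger_force: 0.0
```

```bash
python3 - <<'E'
from h import *
np.set_printoptions(precision=3,suppress=True)
goal((.543,.087,.24),175)
w=wrist();cv2.imwrite("pics/w4.png",w["img"])
for n,z in(("dish_handle",.109),("dish",.004),("dish_lip",.028),("ball_center",.024),("jar",0)):
    for r in manip.tip_of(w,n)[:2]: print(n,np.round(r["location"]),round(r["conf"],2),atz(w,r["location"],z))
b=manip.camera("top");print("mat",atz(b,(244.4,290.4),.004))
E
```

```text
shift [-0.6 -0.3  4.4] turn -0.2 cur 174.8 q [ 0.51  0.14 -0.25  0.   -1.18 -0.61] tcp [0.543 0.086 0.244] w 0.581 t 11.8
dish_handle [208. 207.] 0.55 [0.615 0.068 0.109]
dish [198. 316.] 0.85 [0.541 0.09  0.004]
dish_lip [206. 209.] 0.8 [0.636 0.084 0.028]
ball_center [202. 316.] 0.65 [0.541 0.089 0.024]
jar [351. 322.] 0.7 [0.549 0.257 0.   ]
jar [200. 315.] 0.41 [0.542 0.092 0.   ]
mat [0.541 0.092 0.004]
```

View pics/w4.png

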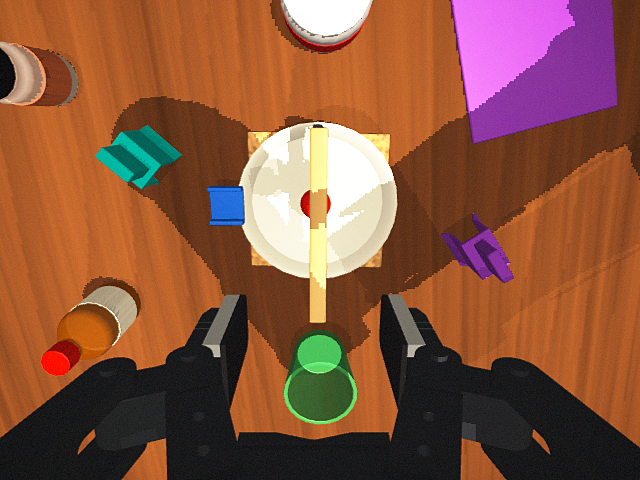

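The pale bar runs from (128,319) to (322,317), with the sweet at (202,316) and the lip at (206,225).

```bash
python3 - <<'E'
from h import *
np.set_printoptions(precision=3,suppress=True)
c=cv2.imread("pics/w4.png")
w=wrist()
A=atz(w,(128,319),.115);B=atz(w,(322,317),.115);print(A,B,np.linalg.norm(A-B),np.degrees(np.arctan2(*(B-A)[[1,0]]))) 
m=(A+B)/2; print(m); goal((m[0],m[1],.09),175)
E
```

```text
[0.534 0.023 0.115] [0.547 0.16  0.115] 0.13834556742336254 84.37414420909738
[0.54  0.092 0.115]
shift [ -4.3   2.7 154.3] turn -0.2 cur 174.8 q [ 0.52  0.14 -0.25  0.   -1.18 -0.61] tcp [0.543 0.087 0.244] w 0.586 t 12.2
```

>>> carry_out --pt "-5 2.5 30" --pt "-5 2.5 70" --pt "-5 2.5 110" --pt "-5 2.5 135" --pt "-5 2.5 150" --pt "-5 2.5 154" --pt "-5 2.5 154" --pt "-5 2.5 154" --turn '[0,0,0,0,0,0,0,0]' --claw '[50,50,50,50,50,50,50,50]'

```text
time: 13.0
tcp_pos: [0.5413, 0.0928, 0.0913]
ee_rot: [-2.118, 2.318, -0.001]
force: [-0.3, 0.6, 0.6]
width: 0.587
finger_force: 0.0
```

>>> carry_out --pt "0 0 0" --pt "0 0 0" --pt "0 0 0" --pt "0 0 0" --pt "0 0 0" --pt "0 0 0" --pt "0 0 0" --pt "0 0 0" --turn '[0,0,0,0,0,0,0,0]' --claw '[28,22,18,15,13,11,9,0]' --squeeze 40

```text
time: 13.8
tcp_pos: [0.5404, 0.0925, 0.0904]
ee_rot: [2.119, -2.319, -0.0]
force: [-2.2, -0.6, 4.5]
width: 0.131
finger_force: 39.4
```

>>> carry_out --pt "0 0 0" --pt "0 0 0" --pt "0 0 0" --pt "0 0 0" --turn '[0,0,0,0]' --claw '[0,0,0,0]' --squeeze 90

```text
time: 14.2
tcp_pos: [0.5405, 0.0925, 0.0906]
ee_rot: [2.119, -2.319, -0.0]
force: [-3.5, 0.2, 6.2]
width: 0.12
finger_force: 87.9
```

```bash
python3 - <<'E'
from h import *
np.set_printoptions(precision=3,suppress=True)
goal((.54,.092,.16),175)
a=manip.camera("scene")
for n,z in(("dish",.004),("ball_center",.024)):
    for r in manip.tip_of(a,n)[:2]: print(n,np.round(r["location"]),round(r["conf"],2),atz(a,r["location"],z))
E
```

```text
shift [  0.6   0.4 -69.4] turn -0.2 cur 174.8 q [ 0.53  0.29 -0.45  0.   -0.83 -0.62] tcp [0.54  0.092 0.091] w 0.12 t 14.2
dish [320. 337.] 0.6 [0.547 0.081 0.004]
ball_center [313. 342.] 0.61 [0.543 0.09  0.024]
ball_center [271. 344.] 0.23 [ 0.479 -0.011  0.024]
```

>>> carry_out --pt "0 0 -1" --pt "0 0 -3" --pt "0 0 -6" --pt "0 0 -10" --pt "0 0 -14" --pt "0 0 -17" --pt "0 0 -19" --pt "0 0 -20" --turn '[0,0,0,0,0,0,0,0]' --claw '[0,0,0,0,0,0,0,0]'

```text
time: 15.15
tcp_pos: [0.5407, 0.0926, 0.1106]
ee_rot: [-2.119, 2.319, -0.0]
force: [-0.5, -0.1, -1.9]
width: 0.122
finger_force: 87.7
```

```bash
python3 - <<'E'
from h import *
np.set_printoptions(precision=3,suppress=True)
R,p,s=tool();print(p,s["force"],s["wrist_torque"],s["width"])
a=manip.camera("scene")
cv2.imwrite("pics/s3.png",cv2.resize(a["img"][220:380,230:450],None,fx=3,fy=3))
E
```

```text
[0.541 0.093 0.111] [-0.497 -0.071 -1.929] [-0.006  0.026 -0.04 ] 0.1221508793457405
```

View pics/s3.png

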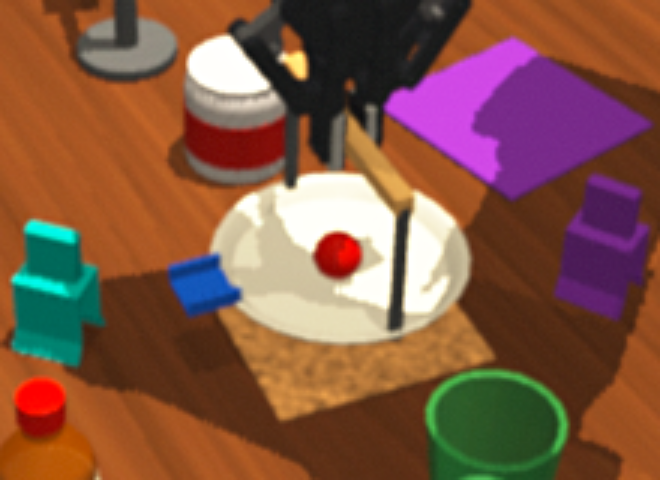

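The dish is up and level, and the sweet is in the middle at (255,338) in the crop. I'll go on up, then turn slowly.

>>> carry_out --pt "0 0 -3" --pt "0 0 -10" --pt "0 0 -20" --pt "0 0 -32" --pt "0 0 -44" --pt "0 0 -52" --pt "0 0 -58" --pt "0 0 -60" --turn '[0,0,0,0,0,0,0,0]' --claw '[0,0,0,0,0,0,0,0]'

```text
time: 16.0
tcp_pos: [0.5409, 0.0927, 0.1712]
ee_rot: [-2.118, 2.319, -0.0]
force: [-0.0, -0.6, -3.4]
width: 0.121
finger_force: 87.8
```

>>> carry_out --pt "0 0 0" --pt "0 0 0" --pt "0 0 0" --pt "0 0 0" --pt "0 0 0" --pt "0 0 0" --pt "0 0 0" --pt "0 0 0" --turn '[0,-0.5,-1.5,-3.5,-6,-9,-12,-15]' --claw '[0,0,0,0,0,0,0,0]'

```text
time: 16.8
tcp_pos: [0.5405, 0.0925, 0.1698]
ee_rot: [2.406, -2.019, -0.001]
force: [0.1, -0.2, -2.7]
width: 0.12
finger_force: 87.8
```

>>> carry_out --pt "0 0 0" --pt "0 0 0" --pt "0 0 0" --pt "0 0 0" --pt "0 0 0" --pt "0 0 0" --pt "0 0 0" --pt "0 0 0" --turn '[-3,-6,-9,-12,-15,-18,-21,-24]' --claw '[0,0,0,0,0,0,0,0]'

```text
time: 17.6
tcp_pos: [0.5404, 0.0925, 0.1698]
ee_rot: [2.773, -1.475, -0.001]
force: [-0.5, 0.5, -3.6]
width: 0.121
finger_force: 87.8
```

```bash
python3 - <<'E'
from h import *
np.set_printoptions(precision=3,suppress=True)
goal((.54,.092,.17),-95.2)
a=manip.camera("scene");b=manip.camera("top")
for n,z in(("dish",.084),("ball_center",.104),("dish_lip",.108)):
  for c in (a,b):
    for r in manip.tip_of(c,n)[:2]: print(n,np.round(r["location"]),round(r["conf"],2),atz(c,r["location"],z))
E
```

```text
shift [ 0.1  0.6 -0.2] turn -50.8 cur -146.0 q [ 0.53  0.2  -0.36 -0.   -1.01  0.07] tcp [0.54  0.092 0.17 ] w 0.121 t 17.6
dish [286. 340.] 0.95 [0.549 0.089 0.084]
dish [238. 291.] 0.97 [0.547 0.084 0.084]
dish_lip [308. 320.] 0.76 [0.617 0.148 0.108]
dish_lip [240. 289.] 0.39 [0.54  0.088 0.108]
```

>>> carry_out --pt "0 0 0" --pt "0 0 0" --pt "0 0 0" --pt "0 0 0" --pt "0 0 0" --pt "0 0 0" --pt "0 0 0" --pt "0 0 0" --turn '[-1.5,-4.5,-7.5,-10.5,-13.5,-16.5,-19.5,-22.5]' --claw '[0,0,0,0,0,0,0,0]'

```text
time: 18.8
tcp_pos: [0.5406, 0.0926, 0.1703]
ee_rot: [-3.008, 0.905, -0.0]
force: [-0.5, 0.1, -2.6]
width: 0.122
finger_force: 87.8
```

>>> carry_out --pt "0 0 0" --pt "0 0 0" --pt "0 0 0" --pt "0 0 0" --pt "0 0 0" --pt "0 0 0" --pt "0 0 0" --pt "0 0 0" --turn '[-3,-6,-9,-12,-15,-18,-21,-23.5]' --claw '[0,0,0,0,0,0,0,0]'

```text
time: 19.6
tcp_pos: [0.5406, 0.0926, 0.1703]
ee_rot: [-3.13, 0.274, -0.0]
force: [1.0, 0.0, -3.2]
width: 0.124
finger_force: 87.8
```

>>> carry_out --pt "0 0 0" --pt "0 0 0" --pt "0 0 0" --pt "0 0 0" --pt "0 0 0" --pt "0 0 0" --pt "0 0 0" --pt "0 0 0" --turn '[-2,-3.5,-4.5,-5,-5,-5,-5,-5]' --claw '[0,0,0,0,0,0,0,0]'

```text
time: 20.4
tcp_pos: [0.5406, 0.0926, 0.1703]
ee_rot: [3.138, -0.142, -0.0]
force: [-0.7, -0.3, -2.3]
width: 0.116
finger_force: 87.8
```

>>> carry_out --pt "0 0 0" --pt "0 0 0" --pt "0 0 0" --pt "0 0 0" --pt "0 0 0" --pt "0 0 0" --pt "0 0 0" --pt "0 0 0" --turn '[0,0,0,0,0,0,0,0]' --claw '[0,0,0,0,0,0,0,0]'

```text
time: 21.2
tcp_pos: [0.5406, 0.0926, 0.1703]
ee_rot: [3.138, -0.142, -0.0]
force: [-0.7, 0.3, -2.5]
width: 0.121
finger_force: 87.8
```

```bash
python3 - <<'E'
from h import *
np.set_printoptions(precision=3,suppress=True)
goal((.54,.092,.17),-95.2)
a=manip.camera("scene");b=manip.camera("top")
for n,z in(("dish",.084),("ball_center",.104),("dish_lip",.108),("jar",0)):
  for c in (a,b):
    for r in manip.tip_of(c,n)[:2]: print(n,np.round(r["location"]),round(r["conf"],2),atz(c,r["location"],z))
cv2.imwrite("pics/s4.png",np.hstack([cv2.resize(a["img"][120:420,180:480],(390,390)),cv2.resize(b["img"][180:300,200:320],(390,390))]))
E
```

```text
shift [-0.5  0.6  0.3] turn 0.0 cur -95.2 q [ 0.53  0.2  -0.36  0.   -1.01  0.95] tcp [0.541 0.093 0.17 ] w 0.121 t 21.2
dish [284. 342.] 0.79 [0.544 0.087 0.084]
dish [239. 289.] 0.79 [0.544 0.089 0.084]
ball_center [281. 343.] 0.72 [0.551 0.102 0.104]
ball_center [254. 363.] 0.42 [ 0.512 -0.067  0.104]
dish_lip [308. 372.] 0.75 [0.549 0.183 0.108]
dish_lip [324. 343.] 0.27 [0.605 0.193 0.108]
jar [389. 392.] 0.72 [0.55  0.252 0.   ]
jar [222. 266.] 0.39 [ 0.523 -0.269  0.   ]
```

View pics/s4.png

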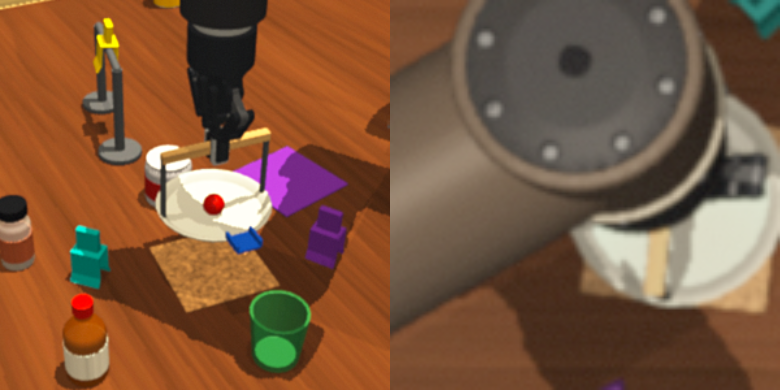

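The lip at (242,240) now points to the jar at (278,330). The dish is level with the sweet centred at (214,204), and the tag is still on the rail at (107,45). Handing in.

```bash
python3 -c "
from plant import manip
print(manip.finish_job())"
```

```text
the job is handed in; nothing more can be done
None
```

I handed the job in with no verdict shown: the last pictures show the yellow tag hanging on the rail and the dish held level about 84 mm above the table, turned a quarter turn so its lip points to the jar, with the sweet in the middle.

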